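Seat and latch a module, then hold a mirror so the camera sees its seat pin

TASK

Push the black converter module fully home along the guides of the test dock, then swing the red latch fully shut behind it. Then take the inspection mirror off its stand and hold it behind the dock's back stop, in the middle of the bench camera's view and about 7 cm from the green seat pin, angled so that the camera sees the green pin end in the middle of the glass. Finish while holding the mirror still in the gripper at that angle, the mirror touching nothing but the gripper; leave the other things on the bench where they are.

Things in the scene. Friction and masses are not known exactly. Their poses are not given: they have to be found in the camera images.
- dock: Fixed test dock, base plate 180 x 130 x 10 mm. Origin on the bench under the seated module's centre; x is the push-in direction (away from the robot, turned up to 17 degrees right), y left, z up. Floor of the channel at z = 12 mm, between black guides (tops z = 20, inner sides y = +-26.5, x = -100 to 37 mm).
- back_stop (a point): Middle of the top edge of the dock's back stop, a plate across the channel's end: 100 mm wide, 8 mm thick (dock x = 37 to 45 mm), top 76 mm above the bench. Behind it small gussets and the base plate reach to dock x = 65 mm; beyond lies bare bench.
- module: Loose black converter module, 74 x 50 x 26 mm, about 0.2 kg, in the channel, its long side along the dock's x. Origin at the centre of its underside; its own y is the long axis, along dock x. Starts 35 to 55 mm short of home; home its front touches the back stop and its origin is at dock x = 0. A push of 2 to 4 N from behind moves it; it stays where left.
- seat_pin (a joint): Spring seat pin through the back stop, on the dock's centre line 27 mm above the bench: 0 m with the module away, 0.008 m when the module is home and has pushed it back (spring about 0.4 N).
- pin_mark (a point): Centre of the green end, 13 mm across, of the seat pin, behind the back stop, facing the dock's +x. With the module home it is at dock (56, 0, 27) mm, and the camera cannot see it directly.
- latch (a joint): Red latch arm on an upright hinge: 0 rad open (arm pointing along the dock's -x beside the channel), 1.571 fully shut (arm across the channel close behind the seated module, pointing to dock +y). Starts at -0.45 (swung outward) to 0.05. Seen from above it shuts clockwise; friction about 0.05 N m, stays where left. It cannot shut while the module is not home.
- latch_hinge (a point): Point on the latch's upright hinge axis at the height of the middle of its knob, at dock (-45.5, -43, 57) mm.
- latch_knob (a point): Middle of the upright black knob at the free end of the latch arm, 16 mm in diameter, 34 mm tall (from 37 to 71 mm above the bench), 70 mm from the hinge axis. The arm under it is 12 mm wide, from 23 to 33 mm above the bench.
- lens (a point): Centre of the bench camera's front lens, at dock (-20, 150, 220) mm. z of this frame is the viewing direction; its line passes dock (120, 0, 62) mm, 259 mm away: the middle of the view, 73 mm from the pin. Camera and its post (at dock x = -50, y = 170 mm, with a low bar to the base plate) fill y > 130 mm up to 290 mm high.
- aim_point (a point): Point in the air fixed to the dock at (39, 33, 69.5) mm, on the line from the lens to the seated pin's green end, 78 % of the way. A mirror in the middle of the view, about 70 mm from the pin, shows the pin to the camera in the middle of its glass when the line out from the glass, square to it, passes through this point.
- mirror: Loose inspection mirror, 80 g. Origin at the glass centre; z up along the handle, x to the side the glass faces. Frame 46 x 46 x 6 mm, leaning so the glass looks 5 degrees up when the handle is upright. Axis of neck and handle at x = -10 mm: neck 8 mm square, collar 23 x 23 mm (underside z = 85 mm), black handle 15 x 15 mm from z = 89 to 203 mm.
- glass (a point): Centre of the glass (same point as the mirror's origin); z of this frame points straight out of the glass, y is level across it.
- mirror_handle (a point): Point on the handle's axis to grip, 175 mm above the mirror's origin and 28 mm below the handle's top; flat sides face the mirror's x and y.
- stand: Fixed mirror stand, base 110 x 90 mm, origin on the bench, x away from the robot. A fork 130 mm above the bench has a slot 13 mm wide open to the stand's -x; the mirror's collar rests on it, handle axis at x = -50 mm, glass facing -x. Lips 4 mm high at the prong ends (x = -79 mm) keep the collar in: lift 8 mm or more, draw 50 mm along -x, then raise.
- meter: Bystander: white hand meter, 198 x 72 x 31 mm, loose, behind the tester. Origin under its centre.
- purple_pack: Bystander: small purple battery pack, 66 x 50 x 28 mm, loose, behind the mirror stand. Origin under its centre.
Mind the look-alikes: they are no part of the job. What is shaped like the module but yellow is not meant.

How it is judged (in metres and radians):
On the way, in this order (a step that is already met when the one before it is completed fails the run):
1. the module is home against the back stop and has pushed the seat pin out (x of module in the frame of dock above -0.004 m and value of joint seat_pin above 0.004 m), for 0.2 s.
2. the latch is shut behind the seated module (all of step 1 and value of joint latch above 1.4 rad), for 0.2 s.
3. the mirror is off its stand, carried by the gripper (contact force between mirror and stand below 0.1 N and contact force between the fingers and mirror above 1 N and horizontal distance between mirror and stand above 0.12 m), for 0.2 s.
At the end, for the whole second after the job is handed in: Module within 4 mm of home, pin out, latch within 0.17 rad of shut. Mirror still in the fingers, off dock, stand and bench; glass within 20 mm of the camera's viewing line, 50 to 95 mm from the pin, facing it, its normal passing within 13 mm of the aim point each way (all of step 2 and contact force between mirror and stand below 0.1 N and contact force between mirror and dock below 0.1 N and x of aim_point in the frame of glass between -0.013 and 0.013 m and x of glass in the frame of lens between -0.02 and 0.02 m and y of aim_point in the frame of glass between -0.013 and 0.013 m and y of glass in the frame of lens between -0.02 and 0.02 m and z of aim_point in the frame of glass above 0.05 m and distance between glass and pin_mark between 0.05 and 0.095 m and height (world z) of mirror above 0.03 m and contact force between the fingers and mirror above 1 N and linear speed of mirror below 0.02 m/s and angular speed of mirror below 0.15 rad/s); the arm keeps its last pose, push and grip.
It fails at once if a bystander (hand meter or purple battery pack) is moved more than 2 cm (distance of any of meter, purple_pack from where it was at the start of the episode above 0.02 m).
It fails at once if the mirror is dropped onto the bench or struck hard (contact force between mirror and dock above 20 N or angle between mirror's own z axis and vertical above 1.2 rad).
It also fails if it takes over 64 s, if anything falls off the work surface, if the arm or the gripper's body presses on something with over 40 N, if the wrist force passes 120 N, or if a joint passes its speed limit or range.

ROBOT

A 6-joint arm with a two-finger parallel gripper is mounted at the origin on a cart in front of the work surface, level with it; the furniture and walls round the work are solid. World frame = base frame: x ahead of the robot, y to its left, z up, the work surface at z = 0. Lengths are in mm, angles in degrees, forces in N, time in s.
With the tool pointing down it reaches from about 300 to 850 mm from the base axis. Payload 4.2 kg.
Tool frame: the origin (TCP) lies between the finger pads; the fingertips stand 8 mm ahead of it and the grasp point (between the pads) lies 11 mm behind it; x points along the fingers, y is the direction in which the jaws open and shut, and the axes are right-handed (so a half turn about x gives the same grasp; the last joint's range is limited). The gripper opens to 91 mm and grips with 3 to 60 N. Pads are 32 mm wide; open, the fingers measure 118 mm over their backs; the gripper's body (76 mm by 178 mm) begins 60 mm behind the grasp point.
Start: joints at [65.031, 18.312, 89.639, -0, 72.044, -1.146], TCP at [232.259, 526.021, 221.976] pointing down, gripper open.
Joint ranges: [-177.97, 177.97], [-48.28, 115.42], [12.27, 149.76], [-77.06, 257.06], [2.81, 150.46], [-146.56, 146.56]. Speed limits (degrees/s): [147.25, 147.25, 180, 180, 180, 180].

INTERFACE

Orientations are given as [roll, pitch, yaw] about the fixed x, y, z axes, in that order (R = Rz(yaw) Ry(pitch) Rx(roll)).
In Python, from workcell import env gives the robot as it stands.
- The arm moves only by the tool arm_command, never from a script. Its arguments are lists of equal length, an entry for each row: "slide": the shift along the tool's x, y, z in cm, a list of three; "turn": the turn, a rotation vector about the tool's x, y, z in rad, a list of three; "grip": the closure in counts, from 0 (fully open) to 255 (shut). A call has 1 to 20 rows; each row is the pose to reach, as a shift and turn from the pose commanded when the call began, along the tool's axes at that moment; what a row does not reach only later rows make up. A row lasts 1/12 s, in which the tool goes at most 41.7 mm and 7.16 degrees, less where a joint would pass 70% of its speed; a pose out of reach is approached as far as the arm can. A call with a gripper value outside its range is refused whole. The fingers move at their own pace and stop on an object; "newtons" is the grip in N (left out, the last holds). Time passes only in rows, so rows that repeat a pose let the fingers close. It gives the time, the measured TCP pose, the force and the opening at its end, in the units of the state.
- env.state(): the state, without advancing time (a new reading comes with each control period).
- env.grab_frame(name): name is "scene" or "top"; returns (picture, depth): 400x640x3 uint8, red, green, blue; 400x640 float32, mm along the optical axis (not along the pixel's ray), 0 where there is no reading.
- env.calibration(name): a dict with "K" (3x3 intrinsics, pixels), "camera_from_world" (4x4, takes a point from world to camera coordinates). Camera axes: x right, y up, looking along -z (the intrinsics and any distortion apply to the point x, -y, -z); pixel columns grow to the right and rows downward; lengths in mm; the calibration is good to about 2 mm. A picture is of the moment at which its call begins. calibration takes no time and is no camera call.
- env.job_done(): hands the job in, once; it reports no verdict.
Trained networks look in the newest picture that a camera, given by its name, has taken for a name from the list of things; names that differ only in an ending like _2 or _b are one class to them, and where a whole thing is asked for, a point or a joint stands for the part that bears it (a point fixed in the world has none). Each returns a list of dicts, best first, with "p" (0 to 1); they miss things now and then, are a little off and sometimes report something else, mostly with a low value. They report only what shows in the picture. A call takes as long as a camera call. They do not tell look-alikes from the thing itself.
- env.search_frame(camera, label): "point" ([x, y, z] in mm, in world coordinates, good to about 4 mm: the middle of the surface that is visible of it).
The state is a dict: "time_s": time; "qpos": joint angles; "qvel": joint speeds; "effort": joint torques, N m; "ee_pos": TCP position; "ee_rot": TCP orientation; "force": force on the tool from outside, world axes, zero at the start; "torque": the same for the moment, N m; "gripper_width": finger opening in mm.
Only numpy, scipy, OpenCV 4.12 (cv2) and the standard library are available. Lean on these libraries where they do the work, as an engineer would, in place of code of your own. Each camera call takes 0.05 s, during which the arm holds its last target.

## Working session

There is one attempt and no reset: what is moved stays moved. The work goes in short steps, Python scripts to look and compute and a tool call to move; the robot and the scene stay as the last step left them, time stands still between calls to the robot, and variables do not carry over. Pictures are saved under pics/ and viewed, and the job is handed in when it is done.

Besides the shell and the picture viewer there is one more tool, called after "Emit:" in YAML: its name, and indented under it one key for each argument. arm_command: Moves the arm, as the interface text tells. Its arguments: {"type":"object","properties":{"slide":{"type":"array","items":{"type":"array","items":{"type":"number"}}},"turn":{"type":"array","items":{"type":"array","items":{"type":"number"}}},"grip":{"type":"array","items":{"type":"number"}},"newtons":{"type":"number"}},"required":["slide","turn","grip"]}

```bash
ls; mkdir -p pics; python3 - <<'E'
from workcell import env
import cv2,numpy as np
print(env.state())
for n in("scene","top"):
    p,d=env.grab_frame(n); np.savez(f"{n}0.npz",p=p,d=d)
    cv2.imwrite(f"pics/{n}0.png",p[:,:,::-1]); c=env.calibration(n); print(n,c)
for n in("scene","top"):
  for l in ["dock","module","latch","latch_knob","mirror","mirror_handle","stand","lens","meter","purple_pack"]:
    try: print(n,l,[(np.round(x["point"]),round(x["p"],2)) for x in env.search_frame(n,l)][:3])
    except Exception as e: print(l,e)
E
```

```text
pics
{'time_s': 0.0, 'qpos': array([ 6.50296757e+01,  1.83501019e+01,  8.97078313e+01, -9.02477079e-04,
        7.20423889e+01, -1.14562985e+00]), 'qvel': array([ 0.00162887,  0.0111646 ,  0.05590415,  0.0215423 ,  0.07426115,
       -0.00666738]), 'effort': array([-1.54216508e-03, -4.12447500e+01, -2.31972742e+01,  7.28238327e-02,
        4.58214688e-02, -1.37609377e-04]), 'ee_pos': array([232.05612359, 525.54959977, 221.12603414]), 'ee_rot': array([ -90.65560834,   89.89967421, -114.48002374]), 'force': array([-0.53005959,  0.35740167, -0.57378428]), 'torque': array([0.00654409, 0.01347765, 0.01356607]), 'gripper_width': 91.05941336993716}
scene {'K': array([[485.26831851,   0.        , 314.84504733],
       [  0.        , 485.26831851, 203.71709311],
       [  0.        ,   0.        ,   1.        ]]), 'camera_from_world': array([[-2.32952371e-01, -9.72487984e-01, -5.60649876e-04,
         2.59975643e+02],
       [ 7.40574577e-01, -1.77772812e-01,  6.48032501e-01,
        -5.00322532e+02],
       [-6.30303489e-01,  1.50545505e-01,  7.61612475e-01,
        -1.30119701e+03],
       
[... 1230 characters left out ...]
p dock [(array([465., 371.,  21.]), 0.74), (array([ 597., -230.,  157.]), 0.69)]
top module [(array([359., 160.,  25.]), 0.87), (array([345., 528.,  29.]), 0.7), (array([432., 334.,  36.]), 0.69)]
top latch [(array([464., 370.,  17.]), 0.58), (array([388., 290.,  29.]), 0.45), (array([429., 334.,  38.]), 0.23)]
top latch_knob [(array([391., 297.,  36.]), 0.71)]
top mirror [(array([ 596., -236.,  157.]), 0.76)]
top mirror_handle [(array([ 593., -234.,  157.]), 0.74)]
top stand [(array([ 623., -225.,   13.]), 0.83), (array([788.,  32.,  33.]), 0.43)]
top lens [(array([464., 370.,  21.]), 0.72)]
top meter [(array([791.,  31.,  30.]), 0.75)]
top purple_pack [(array([ 764., -153.,   29.]), 0.53)]
```

View pics/scene0.png

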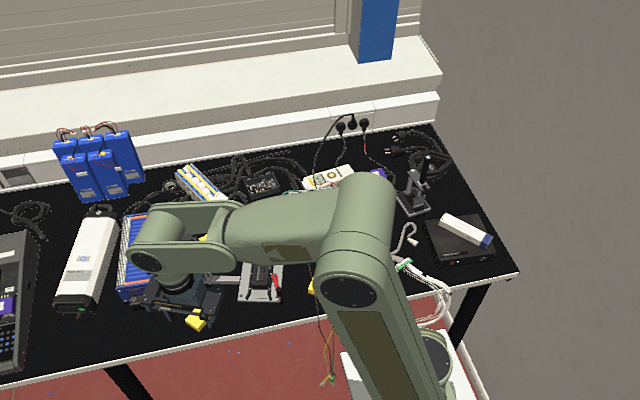

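View pics/top0.png

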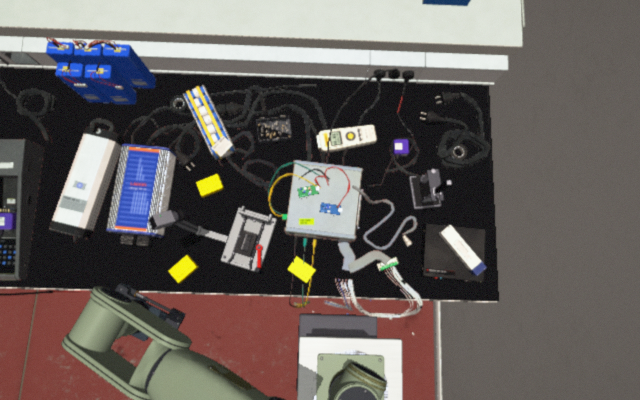

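The top picture shows the dock at about (248,238) with its red latch near (259,257), the bench camera post at (165,218) and the mirror stand at (428,188). The yellow look-alike blocks are at (209,185), (183,268) and (302,270). I'll enlarge the dock and the stand.

```bash
cat > h.py <<'E'
import numpy as np,cv2
from workcell import env
def world(n,d,uv=None):
    c=env.calibration(n);K=c["K"];T=np.linalg.inv(c["camera_from_world"])
    v,u=np.mgrid[0:400,0:640]
    X=(u-K[0,2])/K[0,0]*d;Y=-(v-K[1,2])/K[1,1]*d
    P=np.stack([X,Y,-d,np.ones_like(d)],-1)
    return (P@T.T)[...,:3]
def proj(n,P):
    c=env.calibration(n);K=c["K"];T=c["camera_from_world"]
    P=np.atleast_2d(P);q=P@T[:3,:3].T+T[:3,3];q=q*[1,-1,-1]
    q=q@K.T
    return q[:,:2]/q[:,2:]
E
python3 - <<'E'
from h import *
z=np.load("top0.npz");p=z["p"][:,:,::-1]
a=cv2.resize(p[185:285,140:290],None,fx=5,fy=5,interpolation=cv2.INTER_CUBIC)
cv2.imwrite("pics/c1.png",a)
b=cv2.resize(p[150:220,390:490],None,fx=6,fy=6,interpolation=cv2.INTER_CUBIC)
cv2.imwrite("pics/c2.png",b)
z=np.load("scene0.npz");p=z["p"][:,:,::-1]
b=cv2.resize(p[130:310,220:460],None,fx=3.3,fy=3.3,interpolation=cv2.INTER_CUBIC)
cv2.imwrite("pics/c3.png",b)
z=np.load("top0.npz");W=world("top",z["d"])
h=np.clip(W[185:285,140:290,2]*2+20,0,255).astype(np.uint8)
cv2.imwrite("pics/c4.png",cv2.applyColorMap(cv2.resize(h,None,fx=5,fy=5,interpolation=cv2.INTER_NEAREST),cv2.COLORMAP_JET))
E
```

```text
(no output)
```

View pics/c1.png

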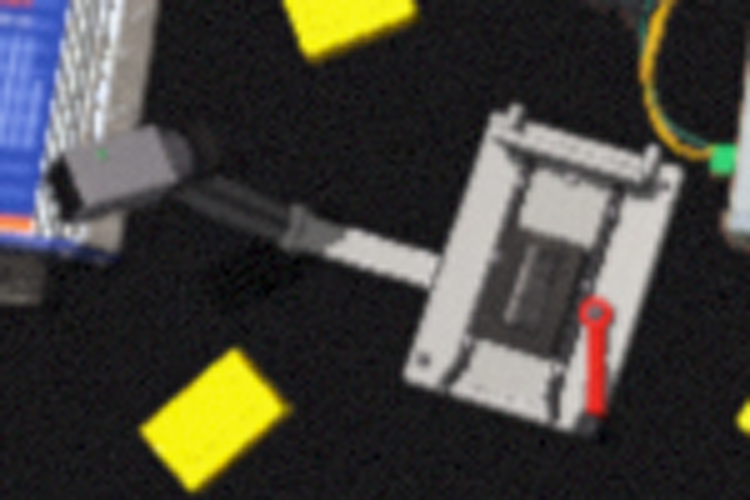

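View pics/c2.png

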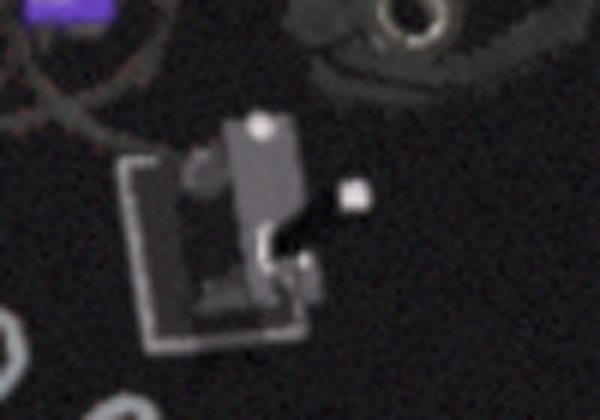

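View pics/c3.png

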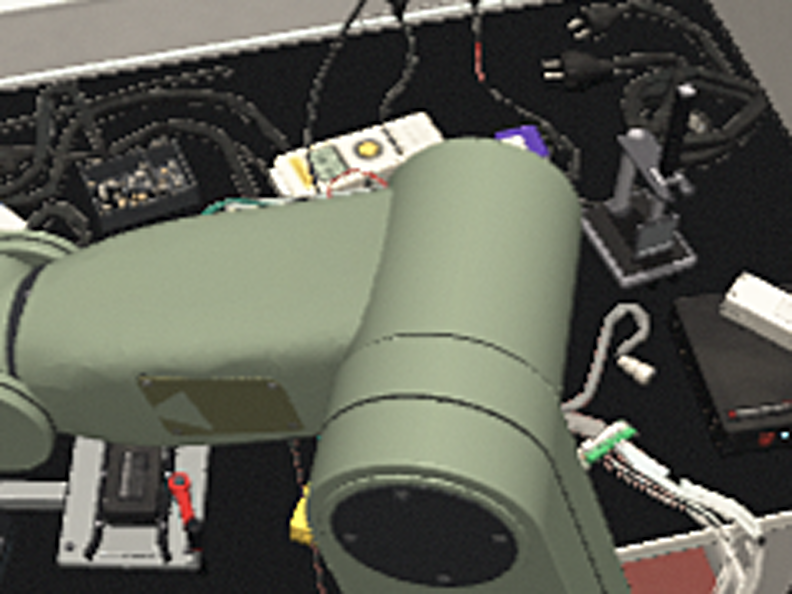

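View pics/c4.png

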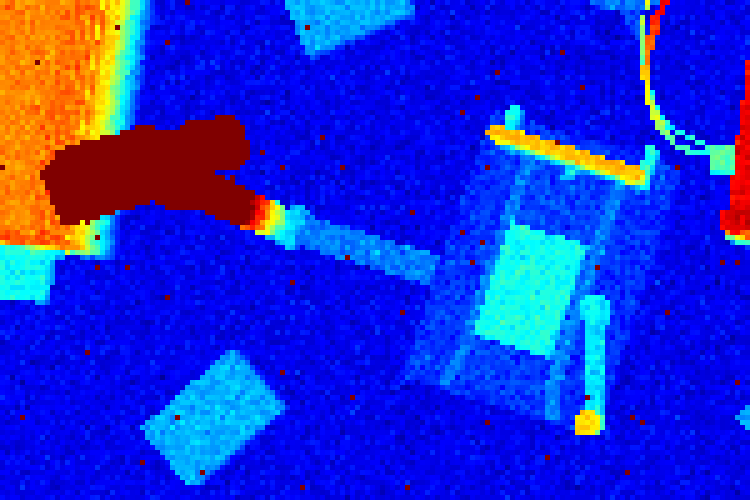

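```bash
cat > fit.py <<'E'
from h import *
from scipy.optimize import minimize,differential_evolution
z=np.load("top0.npz");W=world("top",z["d"]);ok=z["d"]>0
m=np.zeros_like(ok);m[195:280,205:285]=1;m&=ok
P=W[m];P=P[(P[:,2]<90)&(P[:,2]>-10)]
def loc(P,q):
    c,s=np.cos(q[2]),np.sin(q[2]);d=P[:,:2]-q[:2]
    return np.c_[d@[c,s],d@[-s,c]]
def model(L,mx):
    x,y=L.T;h=np.zeros(len(L))
    b=(x>-115)&(x<65)&(abs(y)<65);h[b]=10
    b=(x>-100)&(x<37)&(abs(y)<26.5);h[b]=12
    b=(x>-100)&(x<37)&(abs(y)>26.5)&(abs(y)<32);h[b]=20
    b=(x>mx-37)&(x<mx+37)&(abs(y)<25);h[b]=38
    b=(x>37)&(x<45)&(abs(y)<50);h[b]=76
    return h
def cost(q):
    L=loc(P,q);near=(abs(L[:,0]+25)<110)&(abs(L[:,1])<85)
    r=np.abs(P[:,2]-q[4]-model(L,q[3]))
    return np.minimum(r,12)[near].sum()/1000-0*near.sum()
r=differential_evolution(cost,[(400,520),(300,400),(-.4,.1),(-60,-30),(-3,3)],seed=0,maxiter=120,popsize=20)
print(r.x,np.degrees(r.x[2]),r.fun)
np.save("dock.npy",r.x)
L=loc(P,r.x)
# latch
p=z["p"].astype(int);red=(p[...,0]>150)&(p[...,1]<80)&(p[...,2]<80)&m
R=W[red];print("red",len(R),np.round(loc(R,r.x)[::6]),R[:,2].mean())
k=(P[:,2]>50)&(L[:,0]<0);print("knob",loc(P[k],r.x).mean(0),P[k].mean(0),k.sum())
# module
k=(abs(P[:,2]-38)<5)&(abs(L[:,1])<28)&(L[:,0]<30);print("mod",L[k].min(0),L[k].max(0),L[k].mean(0))
# stand area
m2=np.zeros_like(ok);m2[150:225,400:460]=1;m2&=ok;S=W[m2]
for lo,hi in((5,25),(25,60),(60,115),(115,128),(128,134),(134,145),(145,300)):
    k=(S[:,2]>lo)&(S[:,2]<hi);print(lo,hi,k.sum(),np.round(S[k].min(0)) if k.any() else'',np.round(S[k].max(0)) if k.any() else'',np.round(S[k].mean(0)) if k.any() else '')
h=np.clip(W[150:220,390:490,2],0,255).astype(np.uint8)
cv2.imwrite("pics/c5.png",cv2.applyColorMap(cv2.resize(h,None,fx=7,fy=7,interpolation=cv2.INTER_NEAREST),cv2.COLORMAP_JET))
E
python3 fit.py
```

```text
[ 4.75235757e+02  3.28996111e+02 -2.64482164e-01 -4.27270837e+01
  2.96980709e+00] -15.153711748800514 13.62796066183519
red 72 [[-41. -38.]
 [-47. -37.]
 [-46. -53.]
 [-49. -54.]
 [-56. -52.]
 [-62. -56.]
 [-67. -57.]
 [-73. -58.]
 [-79. -61.]
 [-85. -63.]
 [-91. -64.]
 [-97. -66.]] 34.86484592119646
knob [-111.18985221  -66.26351256] [350.5902885  294.10279376  72.87009319] 23
mod [-80.09076256 -26.74088484] [-6.50246265 23.99903255] [-42.56728198  -1.69627562]
5 25 1744 [ 510. -354.    5.] [ 768. -152.   25.] [ 632. -237.   12.]
25 60 317 [ 508. -347.   25.] [ 760. -151.   60.] [ 699. -274.   40.]
60 115 42 [ 587. -262.   60.] [ 661. -216.   90.] [ 611. -232.   70.]
115 128 28 [ 574. -256.  122.] [ 664. -215.  128.] [ 617. -234.  126.]
128 134 189 [ 569. -257.  128.] [ 667. -212.  134.] [ 622. -233.  131.]
134 145 96 [ 572. -259.  134.] [ 665. -212.  144.] [ 620. -232.  136.]
145 300 115 [ 590. -247.  145.] [ 606. -229.  261.] [ 596. -235.  213.]
```

```bash
sleep 1; ls pics
```

```text
c1.png
c2.png
c3.png
c4.png
c5.png
scene0.png
top0.png
```

View pics/c5.png

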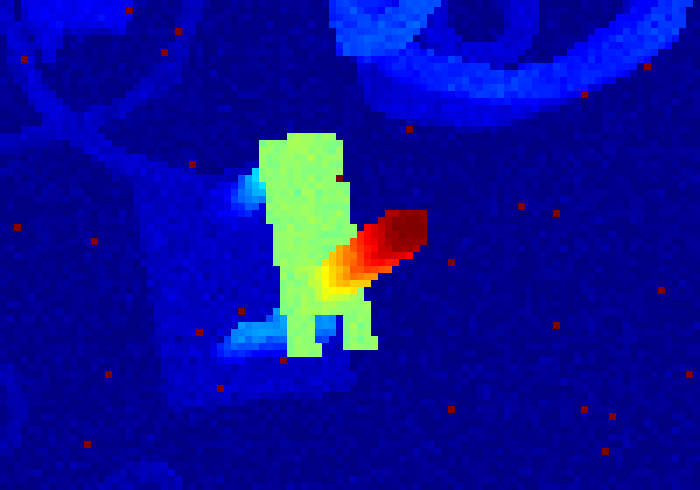

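```bash
sed -i 's/(-3,3)\]/(-7,7)]/' fit.py; cat >> fit.py <<'E'
print("----")
T=np.linalg.inv(env.calibration("top")["camera_from_world"]);print("cam",T[:3,3])
k=(S[:,2]>122)&(S[:,2]<140);F=S[k][:,:2]
rect=cv2.minAreaRect(F.astype(np.float32));print(rect)
# exclude handle: fit yaw & extents with trimmed edges
best=None
for a in np.radians(np.arange(-20,25,.5)):
    c,s=np.cos(a),np.sin(a);u=F@[c,s];v=F@[-s,c]
    w=np.percentile(v,96)-np.percentile(v,4)
    if best is None or w<best[0]:best=(w,a,u.min(),u.max(),np.percentile(v,1),np.percentile(v,99))
print(best,np.degrees(best[1]))
a=best[1];c,s=np.cos(a),np.sin(a)
# mid line via ends
u=F@[c,s];v=F@[-s,c]
for lo in np.arange(u.min(),u.max(),8):
    q=(u>=lo)&(u<lo+8);print(round(lo),q.sum(),v[q].min().round(1),v[q].max().round(1))
H=S[(S[:,2]>150)]
for lo in range(150,265,15):
    q=(H[:,2]>=lo)&(H[:,2]<lo+15)
    if q.any():print(lo,q.sum(),H[q].mean(0).round(1),H[q].min(0).round(0),H[q].max(0).round(0))
B=S[(S[:,2]>4)&(S[:,2]<16)&(S[:,0]>550)&(S[:,0]<700)&(S[:,1]>-290)]
print("base",B.min(0),B.max(0))
for n in("meter","purple_pack"):pass
E
python3 fit.py
```

```text
[ 4.75133169e+02  3.28350726e+02 -2.70081147e-01 -4.35493409e+01
  2.96170903e+00] -15.474509867401576 13.585861363640504
red 72 [[-40. -38.]
 [-47. -37.]
 [-46. -53.]
 [-48. -53.]
 [-55. -52.]
 [-61. -55.]
 [-67. -57.]
 [-73. -58.]
 [-79. -61.]
 [-85. -62.]
 [-91. -64.]
 [-97. -66.]] 34.86484592119646
knob [-110.89042907  -66.23566078] [350.5902885  294.10279376  72.87009319] 23
mod [-80.07792366 -26.33924852] [-6.51504054 24.46286889] [-42.63044345  -1.28522127]
5 25 1744 [ 510. -354.    5.] [ 768. -152.   25.] [ 632. -237.   12.]
25 60 317 [ 508. -347.   25.] [ 760. -151.   60.] [ 699. -274.   40.]
60 115 42 [ 587. -262.   60.] [ 661. -216.   90.] [ 611. -232.   70.]
115 128 28 [ 574. -256.  122.] [ 664. -215.  128.] [ 617. -234.  126.]
128 134 189 [ 569. -257.  128.] [ 667. -212.  134.] [ 622. -233.  131.]
134 145 96 [ 572. -259.  134.] [ 665. -212.  144.] [ 620. -232.  136.]
145 300 115 [ 590. -247.  145.] [ 606. -229.  261.] [ 596. -235.  213.]
----
cam [ 324.90204098  129.06935158 1419.66159713]
((618.2814331054688, -234.92987060546875), (96.0157470703125, 36.51820373535156), 
[... 437 characters left out ...]
0 -290.0
625 30 -326.5 -290.4
633 1 -304.4 -304.4
150 9 [ 594.4 -233.2  158.2] [ 590. -239.  150.] [ 601. -231.  163.]
165 14 [ 595.4 -234.5  172.3] [ 591. -245.  165.] [ 604. -229.  178.]
180 12 [ 597.3 -233.6  188.1] [ 591. -244.  181.] [ 605. -230.  194.]
195 12 [ 594.1 -234.3  203.5] [ 590. -245.  195.] [ 603. -231.  210.]
210 14 [ 596.5 -232.9  219.6] [ 590. -243.  212.] [ 604. -230.  225.]
225 13 [ 595.2 -234.   233.8] [ 591. -247.  225.] [ 603. -230.  240.]
240 29 [ 597.4 -236.1  250.3] [ 590. -244.  241.] [ 606. -229.  255.]
255 7 [ 597.3 -238.7  257.4] [ 595. -243.  255.] [ 600. -234.  261.]
base [ 550.22730349 -289.84086853    4.00146889] [ 699.98208998 -154.09462201   15.99156844]
```

```bash
cat >> h.py <<'E'
import json
from scipy.spatial.transform import Rotation as Ro
D=np.load("dock.npy");DX=np.array([475.2,328.6]);DY=np.radians(-15.4)
def d2w(x,y):
    c,s=np.cos(DY),np.sin(DY);return np.array([DX[0]+c*x-s*y,DX[1]+s*x+c*y])
def w2d(x,y):
    c,s=np.cos(DY),np.sin(DY);a=np.array([x,y])-DX;return np.array([c*a[0]+s*a[1],-s*a[0]+c*a[1]])
def Rt(phi):
    p=np.radians(phi);c,s=np.cos(p),np.sin(p)
    return np.array([[0,c,s],[0,s,-c],[-1,0,0.]])
def phi_of(st):
    R=Ro.from_euler('xyz',st["ee_rot"],degrees=True).as_matrix();return np.degrees(np.arctan2(R[1,1],R[0,1])),R
# plan: cmd=(pos,phi); print slide/turn
def rel(p0,phi0,p1,phi1):
    s=Rt(phi0).T@(np.array(p1)-np.array(p0))/10
    t=-np.radians((phi1-phi0+180)%360-180)
    return [round(float(v),2) for v in s],[round(float(t),3),0,0]
def after(p0,phi0,s,t):
    return np.array(p0)+Rt(phi0)@np.array(s)*10, phi0-np.degrees(t)
E
python3 - <<'E'
from h import *
st=env.state();p,R=phi_of(st);print(p,R.round(3),st["qpos"])
print("start in dock",w2d(*st["ee_pos"][:2]))
z=np.load("top0.npz");W=world("top",z["d"])
# height map corridor
ok=z["d"]>0
for y in range(-300,420,40):
    row=[]
    for x in range(400,800,40):
        q=ok&(abs(W[...,0]-x)<20)&(abs(W[...,1]-y)<20)
        row.append(int(np.percentile(W[...,2][q],98)) if q.any() else -1)
    print(y,row)
E
```

```text
66.17574781035462 [[ 0.     0.404  0.915]
 [ 0.     0.915 -0.404]
 [-1.     0.     0.   ]] [ 6.50306720e+01  1.83123806e+01  8.96395647e+01 -1.44092401e-04
  7.20451291e+01 -1.14503134e+00]
start in dock [-286.64533445  125.80837584]
-300 [49, 76, 78, 71, 12, 17, 9, 8, 53, 57]
-260 [48, 48, 74, 47, 134, 254, 135, 132, 49, 50]
-220 [46, 47, 46, 44, 133, 254, 136, 137, 16, 17]
-180 [9, 21, 20, 20, 15, 20, 21, 23, 19, 34]
-140 [20, 12, 17, 12, 14, 10, 8, 19, 24, 35]
-100 [30, 16, 9, 15, 9, 28, 9, 17, 9, 19]
-60 [37, 17, 14, 12, 77, 34, 11, 10, 9, 15]
-20 [37, 10, 74, 102, 108, 125, 106, 110, 10, 33]
20 [30, 110, 110, 108, 111, 140, 140, 113, 40, 36]
60 [9, 109, 110, 119, 131, 109, 155, 112, 37, 36]
100 [10, 107, 110, 116, 115, 122, 155, 111, 57, 58]
140 [33, 78, 111, 111, 111, 129, 136, 121, 22, 29]
180 [31, 41, 110, 111, 113, 117, 124, 130, 9, 15]
220 [10, 10, 109, 108, 107, 103, 125, 125, 11, 10]
260 [11, 15, 56, 77, 84, 110, 111, 19, 11, 36]
300 [41, 42, 37, 81, 10, 19, 26, 20, 24, 33]
340 [44, 45, 42, 80, 39, 9, 23, 22, 25, 25]
380 [41, 41, 20, 74, 13, 8, 15, 20, 19, 57]
```

```bash
python3 - <<'E'
from h import *
z=np.load("top0.npz");W=world("top",z["d"]);ok=z["d"]>0
for x in range(500,680,12):
    q=ok&(abs(W[...,0]-x)<6)&(W[...,1]>200)&(W[...,1]<330)
    P=W[q]
    print(x,[ (y,int(np.percentile(P[abs(P[:,1]-y)<4][:,2],95))) for y in range(228,330,8) if (abs(P[:,1]-y)<4).any()])
P0=[232.259,526.021,221.976];F0=66.18
def go(x,y,z):return [*d2w(x,y),z]
a=go(-118,0,150);print(a,rel(P0,F0,a,-15.4))
b=go(-118,0,31);print(rel(P0,F0,b,-15.4))
E
```

```text
500 [(228, 9), (236, 8), (244, 8), (252, 11), (260, 17), (268, 77), (276, 76), (284, 80), (292, 67), (300, 15), (308, 17), (316, 24), (324, 30)]
512 [(228, 50), (236, 6), (244, 10), (252, 13), (260, 20), (268, 59), (276, 78), (284, 81), (292, 81), (300, 78), (308, 80), (316, 79), (324, 79)]
524 [(228, 52), (236, 41), (244, 46), (252, 48), (260, 23), (268, 44), (276, 11), (284, 11), (292, 12), (300, 17), (308, 15), (316, 68), (324, 80)]
536 [(228, 7), (236, 6), (244, 41), (252, 54), (260, 63), (268, 41), (276, 4), (284, 7), (292, 6), (300, 9), (308, 13), (316, 11), (324, 14)]
548 [(228, 8), (236, 8), (244, 9), (252, 8), (260, 54), (268, 69), (276, 5), (284, 8), (292, 6), (300, 11), (308, 9), (316, 10), (324, 5)]
560 [(228, 8), (236, 7), (244, 8), (252, 7), (260, 5), (268, 74), (276, 7), (284, 6), (292, 10), (300, 8), (308, 6), (316, 6), (324, 8)]
572 [(228, 5), (236, 7), (244, 10), (252, 5), (260, 6), (268, 87), (276, 8), (284, 4), (292, 6), (300, 7), (308, 6), (316, 8), (324, 8)]
584 [(228, 7), (236, 6), (244, 8), (252, 7), (260, 56), (268, 92), (276, 56), (284, 5), (292, 7), (300, 4
[... 482 characters left out ...]
(236, 117), (244, 78), (252, 15), (260, 85), (268, 77), (276, 20), (284, 22), (292, 25), (300, 21), (308, 21), (316, 23), (324, 24)]
644 [(228, 7), (236, 7), (244, 11), (252, 99), (260, 88), (268, 3), (276, 6), (284, 8), (292, 7), (300, 20), (308, 21), (316, 22), (324, 23)]
656 [(228, 7), (236, 111), (244, 108), (252, 103), (260, 8), (268, 5), (276, 7), (284, 6), (292, 7), (300, 8), (308, 12), (316, 7), (324, 20)]
668 [(228, 116), (236, 112), (244, 8), (252, 18), (260, 16), (268, 7), (276, 9), (284, 6), (292, 7), (300, 8), (308, 5), (316, 4), (324, 6)]
[np.float64(361.436742300375), np.float64(359.9356218634435), 150] ([7.2, -9.98, 18.53], [1.424, 0, 0])
([19.1, -9.98, 18.53], [1.424, 0, 0])
```

Emit:
arm_command:
  slide:
    - [7.2,-9.98,18.53]
    - [7.2,-9.98,18.53]
    - [7.2,-9.98,18.53]
    - [7.2,-9.98,18.53]
    - [7.2,-9.98,18.53]
    - [7.2,-9.98,18.53]
    - [7.2,-9.98,18.53]
    - [7.2,-9.98,18.53]
    - [7.2,-9.98,18.53]
    - [7.2,-9.98,18.53]
    - [7.2,-9.98,18.53]
    - [7.2,-9.98,18.53]
    - [11,-9.98,18.53]
    - [14,-9.98,18.53]
  turn:
    - [1.424,0,0]
    - [1.424,0,0]
    - [1.424,0,0]
    - [1.424,0,0]
    - [1.424,0,0]
    - [1.424,0,0]
    - [1.424,0,0]
    - [1.424,0,0]
    - [1.424,0,0]
    - [1.424,0,0]
    - [1.424,0,0]
    - [1.424,0,0]
    - [1.424,0,0]
    - [1.424,0,0]
  grip: [255,255,255,255,255,255,255,255,255,255,255,255,255,255]
  newtons: 20

```text
time_s: 2.27
ee_pos: [362.4, 360.7, 82.2]
ee_rot: [149.1, 89.7, 43.6]
force: [-0.5, -0.0, -0.3]
gripper_width: 1.8
```

```bash
python3 - <<'E'
from h import *
st=env.state();print(st["ee_pos"],phi_of(st)[0],w2d(*st["ee_pos"][:2]),st["qpos"])
P0=[232.259,526.021,221.976];F0=66.18
print("cmd",after(P0,F0,[14,-9.98,18.53],1.424))
for n in("scene","top"):
    p,d=env.grab_frame(n); np.savez(f"{n}1.npz",p=p,d=d)
    cs={"scene":(200,320,190,350),"top":(185,285,140,290)}[n]
    cv2.imwrite(f"pics/{n}1.png",cv2.resize(p[cs[0]:cs[1],cs[2]:cs[3],::-1],None,fx=5,fy=5,interpolation=cv2.INTER_CUBIC))
E
```

```text
[362.35859516 360.72519908  82.19289047] -15.415801421419339 [-117.32092296    1.00603143] [4.35816076e+01 2.02556216e+01 1.09424596e+02 3.55617377e-04
 5.00677139e+01 5.89969369e+01]
cmd (array([361.46922168, 359.88596874,  81.976     ]), np.float64(-15.409190026629219))
```

View pics/scene1.png

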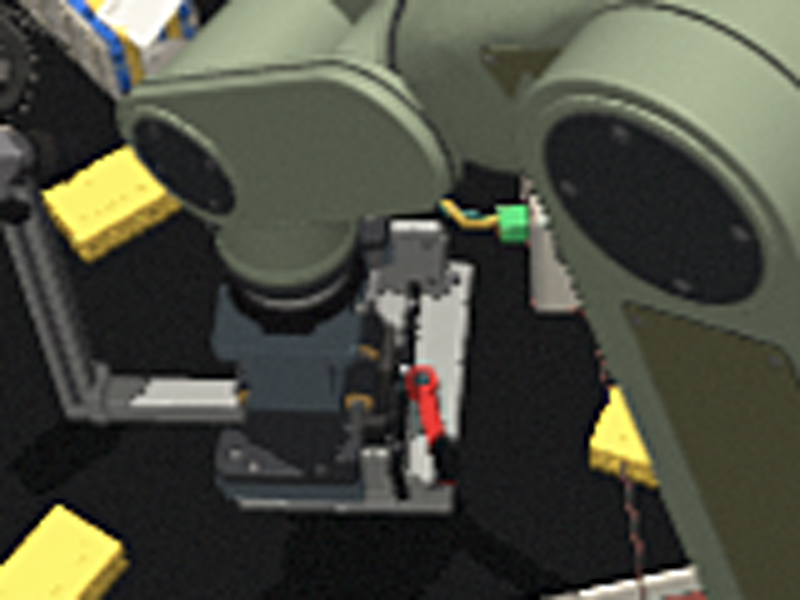

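View pics/top1.png

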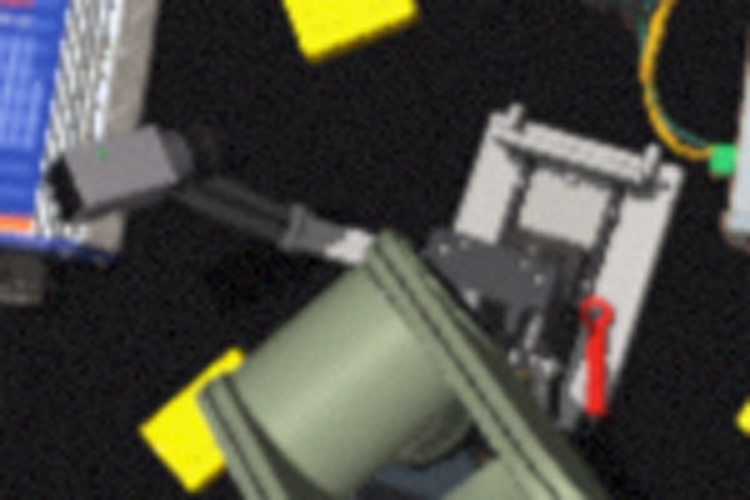

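Emit:
arm_command:
  slide:
    - [3,0,0]
    - [5.1,0,0]
    - [5.1,0,0]
    - [5.1,1,0]
    - [5.1,1.8,0]
    - [5.1,2.4,0]
    - [5.1,2.9,0]
    - [5.1,3.4,0]
    - [5.1,3.9,0]
    - [5.1,4.4,0]
    - [5.1,4.8,0]
    - [5.1,5.2,0]
    - [5.1,5.6,0]
    - [5.1,5.9,0]
    - [5.1,6.2,0]
    - [5.1,6.4,0]
    - [5.1,6.6,0]
    - [5.1,6.7,0]
    - [5.1,6.7,0]
  turn:
    - [0,0,0]
    - [0,0,0]
    - [0,0,0]
    - [0,0,0]
    - [0,0,0]
    - [0,0,0]
    - [0,0,0]
    - [0,0,0]
    - [0,0,0]
    - [0,0,0]
    - [0,0,0]
    - [0,0,0]
    - [0,0,0]
    - [0,0,0]
    - [0,0,0]
    - [0,0,0]
    - [0,0,0]
    - [0,0,0]
    - [0,0,0]
  grip: [255,255,255,255,255,255,255,255,255,255,255,255,255,255,255,255,255,255,255]

```text
time_s: 3.95
ee_pos: [426.2, 342.1, 30.9]
ee_rot: [123.2, 90.0, 17.8]
force: [-2.3, 2.1, 2.9]
gripper_width: 0.5
```

```bash
python3 - <<'E'
from h import *
st=env.state();print(st["ee_pos"],phi_of(st)[0],w2d(*st["ee_pos"][:2]),st["force"])
p,d=env.grab_frame("top"); np.savez("top2.npz",p=p,d=d)
cv2.imwrite("pics/top2.png",cv2.resize(p[195:275,200:300,::-1],None,fx=7,fy=7,interpolation=cv2.INTER_CUBIC))
E
```

```text
[426.24995488 342.05211397  30.94128405] -15.41118231672489 [-5.07648047e+01 -2.98626804e-02] [-2.29257331  2.0512447   2.90805596]
```

View pics/top2.png

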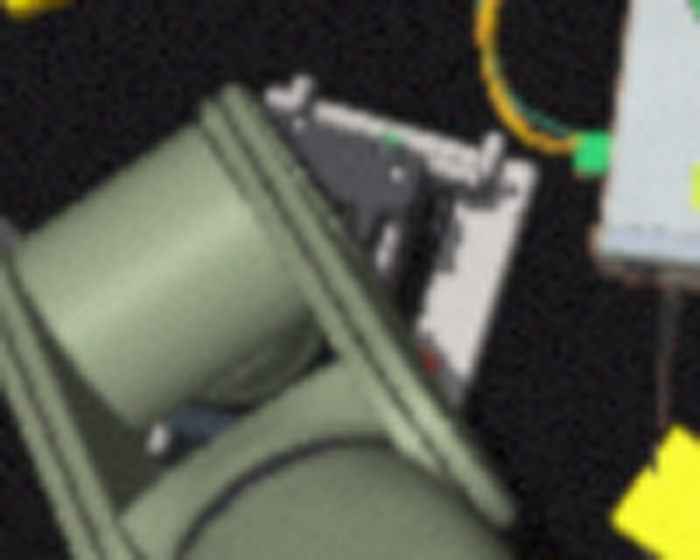

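The green pin end now shows behind the back stop at (393,138). The force of about 3 N is still only push friction, so I'll press a little further until it rises.

Emit:
arm_command:
  slide:
    - [0,0.1,0]
    - [0,0.2,0]
    - [0,0.3,0]
    - [0,0.4,0]
    - [0,0.4,0]
  turn:
    - [0,0,0]
    - [0,0,0]
    - [0,0,0]
    - [0,0,0]
    - [0,0,0]
  grip: [255,255,255,255,255]

```text
time_s: 4.42
ee_pos: [430.0, 341.0, 30.9]
ee_rot: [110.9, 90.0, 5.5]
force: [-2.9, 1.2, 1.6]
gripper_width: 0.4
```

Emit:
arm_command:
  slide:
    - [0,0.1,0]
    - [0,0.2,0]
    - [0,0.3,0]
    - [0,0.3,0]
  turn:
    - [0,0,0]
    - [0,0,0]
    - [0,0,0]
    - [0,0,0]
  grip: [255,255,255,255]

```text
time_s: 4.75
ee_pos: [430.1, 340.8, 30.9]
ee_rot: [-81.8, 89.7, 172.7]
force: [-10.9, 6.0, 6.2]
gripper_width: 0.3
```

```bash
python3 - <<'E'
from h import *
p=np.array([361.469,359.886,81.976]);f=-15.409
p,f=after(p,f,[5.1,6.7+.4+.3,0],0);print("cmd",p,w2d(*p[:2]))
def tcp(th,off,z=55):
    t=np.radians(th);x=-45.5+70*np.cos(t)-off*np.sin(t);y=-43+70*np.sin(t)+off*np.cos(t)
    return [*d2w(x,y),z],th-90-15.4
s,ph=tcp(199.5,30)
up=s[:2]+[105]
print(rel(p,f,up,ph),rel(p,f,s,ph))
r=rel(p,f,s,ph);q,g=after(p,f,r[0],r[1][0]);print(q,g)
for th in [196,191,186,181,176,171,166,161,156,151,146,141,136,131,126,121,116,111,106,101,96,92,90,88,86]:
    pp,ph=tcp(th,20);print(th,rel(q,g,pp,ph))
E
```

```text
cmd [432.80897224 340.22364101  30.976     ] [-43.95572402  -0.05089787]
([-7.4, -5.75, 9.46], [-1.911, 0, 0]) ([-2.4, -5.75, 9.46], [-1.911, 0, 0])
[352.2399511  264.30234734  54.976     ] 94.08323464950031
196 ([-0.0, 1.43, -0.11], [0.061, 0, 0])
191 ([-0.0, 2.06, -0.22], [0.148, 0, 0])
186 ([-0.0, 2.69, -0.27], [0.235, 0, 0])
181 ([-0.0, 3.32, -0.27], [0.323, 0, 0])
176 ([-0.0, 3.96, -0.22], [0.41, 0, 0])
171 ([-0.0, 4.58, -0.11], [0.497, 0, 0])
166 ([-0.0, 5.2, 0.06], [0.584, 0, 0])
161 ([-0.0, 5.79, 0.27], [0.672, 0, 0])
156 ([-0.0, 6.37, 0.54], [0.759, 0, 0])
151 ([-0.0, 6.92, 0.86], [0.846, 0, 0])
146 ([-0.0, 7.44, 1.23], [0.933, 0, 0])
141 ([-0.0, 7.92, 1.63], [1.021, 0, 0])
136 ([-0.0, 8.37, 2.08], [1.108, 0, 0])
131 ([-0.0, 8.78, 2.57], [1.195, 0, 0])
126 ([-0.0, 9.14, 3.09], [1.283, 0, 0])
121 ([-0.0, 9.46, 3.64], [1.37, 0, 0])
116 ([-0.0, 9.73, 4.22], [1.457, 0, 0])
111 ([-0.0, 9.95, 4.81], [1.544, 0, 0])
106 ([-0.0, 10.11, 5.43], [1.632, 0, 0])
101 ([-0.0, 10.22, 6.05], [1.719, 0, 0])
96 ([-0.0, 10.28, 6.69], [1.806, 0, 0])
92 ([-0.0, 10.28, 7.19], [1.876, 0, 0])
90 ([-0.0, 10.27, 7.45], [1.911, 0, 0])
88 ([-0.0, 10.25, 7.7], [1.946, 0, 0])
86 ([-0.0, 10.22, 7.95], [1.981, 0, 0])
```

Emit:
arm_command:
  slide:
    - [0,-2,0]
    - [-3,-2,0]
    - [-7.4,-2,0]
    - [-7.4,-5.75,9.46]
    - [-7.4,-5.75,9.46]
    - [-7.4,-5.75,9.46]
    - [-7.4,-5.75,9.46]
    - [-7.4,-5.75,9.46]
    - [-7.4,-5.75,9.46]
    - [-7.4,-5.75,9.46]
    - [-7.4,-5.75,9.46]
    - [-7.4,-5.75,9.46]
    - [-7.4,-5.75,9.46]
    - [-7.4,-5.75,9.46]
    - [-7.4,-5.75,9.46]
    - [-7.4,-5.75,9.46]
    - [-7.4,-5.75,9.46]
    - [-7.4,-5.75,9.46]
    - [-7.4,-5.75,9.46]
    - [-7.4,-5.75,9.46]
  turn:
    - [0,0,0]
    - [0,0,0]
    - [0,0,0]
    - [-1.911,0,0]
    - [-1.911,0,0]
    - [-1.911,0,0]
    - [-1.911,0,0]
    - [-1.911,0,0]
    - [-1.911,0,0]
    - [-1.911,0,0]
    - [-1.911,0,0]
    - [-1.911,0,0]
    - [-1.911,0,0]
    - [-1.911,0,0]
    - [-1.911,0,0]
    - [-1.911,0,0]
    - [-1.911,0,0]
    - [-1.911,0,0]
    - [-1.911,0,0]
    - [-1.911,0,0]
  grip: [255,255,255,255,255,255,255,255,255,255,255,255,255,255,255,255,255,255,255,255]

```text
time_s: 6.42
ee_pos: [353.1, 264.1, 104.9]
ee_rot: [-11.9, 89.9, -7.8]
force: [-0.2, -0.2, 0.4]
gripper_width: 0.7
```

```bash
python3 - <<'E'
from h import *
st=env.state();print(st["ee_pos"],phi_of(st)[0],w2d(*st["ee_pos"][:2]),st["force"],st["qpos"])
for n in ("top","scene"):
    p,d=env.grab_frame(n); np.savez(n+"3.npz",p=p,d=d)
    cs={"scene":(200,320,190,350),"top":(195,275,200,300)}[n]
    cv2.imwrite(f"pics/{n}3.png",cv2.resize(p[cs[0]:cs[1],cs[2]:cs[3],::-1],None,fx=5,fy=5,interpolation=cv2.INTER_CUBIC))
E
```

```text
[353.08609392 264.05882378 104.93234964] 94.12239101433376 [-100.59015146  -94.65194617] [-0.15136248 -0.17032136  0.4327927 ] [ 3.53466334e+01  1.30952051e+01  1.16297465e+02 -8.69523685e-02
  5.05357759e+01 -5.87205499e+01]
```

View pics/top3.png

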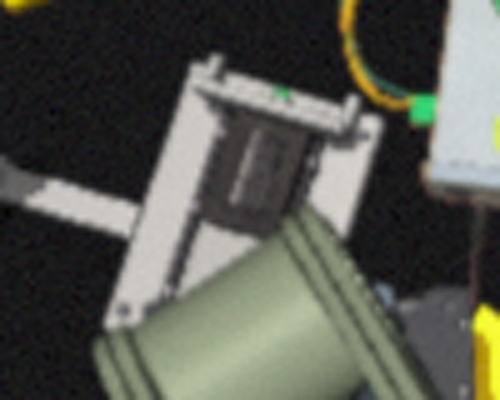

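View pics/scene3.png

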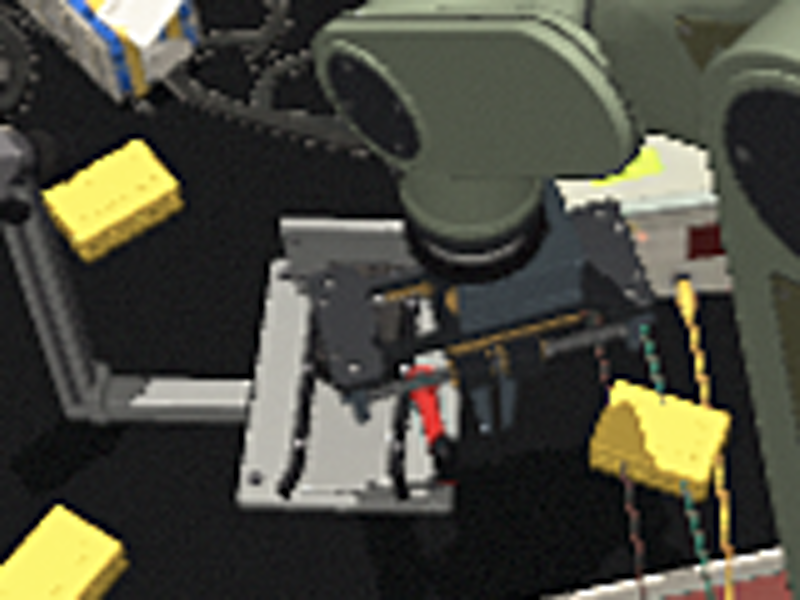

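The module now sits against the back stop and the fingers are outside the knob. Next I lower and sweep the latch along its arc.

Emit:
arm_command:
  slide:
    - [2.5,0,0]
    - [5,0,0]
    - [5,1.43,-0.11]
    - [5,2.06,-0.22]
    - [5,2.69,-0.27]
    - [5,3.32,-0.27]
    - [5,3.96,-0.22]
    - [5,4.58,-0.11]
    - [5,5.2,0.06]
    - [5,5.79,0.27]
    - [5,6.37,0.54]
    - [5,6.92,0.86]
    - [5,7.44,1.23]
    - [5,7.92,1.63]
    - [5,8.37,2.08]
    - [5,8.78,2.57]
    - [5,9.14,3.09]
    - [5,9.46,3.64]
    - [5,9.73,4.22]
    - [5,9.73,4.22]
  turn:
    - [0,0,0]
    - [0,0,0]
    - [0.061,0,0]
    - [0.148,0,0]
    - [0.235,0,0]
    - [0.323,0,0]
    - [0.41,0,0]
    - [0.497,0,0]
    - [0.584,0,0]
    - [0.672,0,0]
    - [0.759,0,0]
    - [0.846,0,0]
    - [0.933,0,0]
    - [1.021,0,0]
    - [1.108,0,0]
    - [1.195,0,0]
    - [1.283,0,0]
    - [1.37,0,0]
    - [1.457,0,0]
    - [1.457,0,0]
  grip: [255,255,255,255,255,255,255,255,255,255,255,255,255,255,255,255,255,255,255,255]

```text
time_s: 8.18
ee_pos: [388.6, 364.9, 54.8]
ee_rot: [101.4, 89.9, 21.8]
force: [0.6, 0.2, 0.1]
gripper_width: 0.5
```

```bash
python3 - <<'E'
from h import *
st=env.state();print(st["ee_pos"],phi_of(st)[0],w2d(*st["ee_pos"][:2]),st["force"])
for n in ("scene",):
    p,d=env.grab_frame(n); np.savez(n+"4.npz",p=p,d=d)
    cs={"scene":(200,320,190,350),"top":(195,275,200,300)}[n]
    cv2.imwrite(f"pics/{n}4.png",cv2.resize(p[cs[0]:cs[1],cs[2]:cs[3],::-1],None,fx=5,fy=5,interpolation=cv2.INTER_CUBIC))
q=np.array([352.2399511,264.30234734,54.976]);g=94.083
p0,f0=after(q,g,[0,9.73,4.22],1.457);print(p0,f0)
def tcp(th,off,z=55):
    t=np.radians(th);x=-45.5+70*np.cos(t)-off*np.sin(t);y=-43+70*np.sin(t)+off*np.cos(t)
    return [*d2w(x,y),z],th-90-15.4
for th in [111,106,101,96,92,90,88,86]:
    pp,ph=tcp(th,20);print(th,rel(p0,f0,pp,ph))
E
```

```text
[388.56730355 364.86660733  54.83904249] 10.467951424860383 [-93.15300394  11.95862693] [0.62400994 0.23908262 0.06313745]
[387.40494009 364.36009841  54.976     ] 10.603049249439053
111 ([-0.0, 0.62, -0.15], [0.087, 0, 0])
106 ([-0.0, 1.24, -0.24], [0.175, 0, 0])
101 ([-0.0, 1.88, -0.28], [0.262, 0, 0])
96 ([-0.0, 2.51, -0.26], [0.349, 0, 0])
92 ([-0.0, 3.02, -0.21], [0.419, 0, 0])
90 ([-0.0, 3.27, -0.17], [0.454, 0, 0])
88 ([-0.0, 3.52, -0.12], [0.489, 0, 0])
86 ([-0.0, 3.77, -0.06], [0.524, 0, 0])
```

View pics/scene4.png

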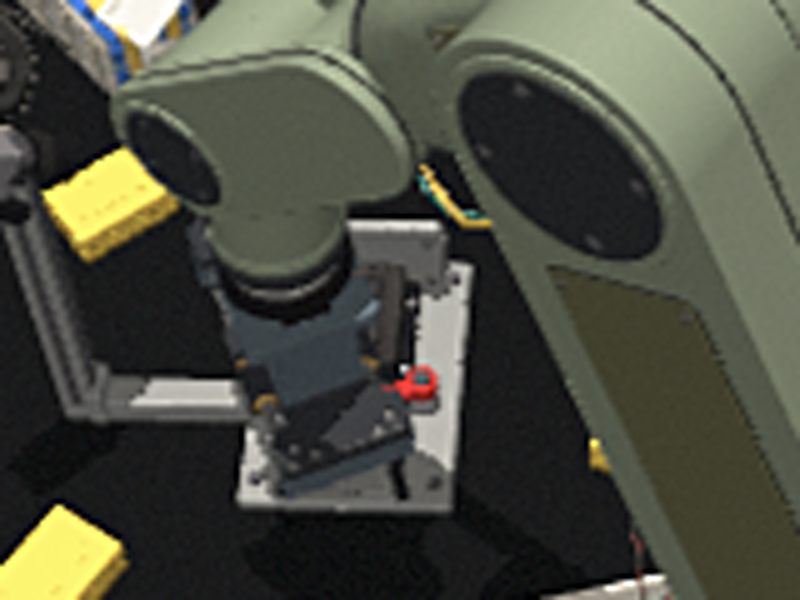

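Emit:
arm_command:
  slide:
    - [0,0.62,-0.15]
    - [0,1.24,-0.24]
    - [0,1.88,-0.28]
    - [0,2.51,-0.26]
    - [0,3.02,-0.21]
    - [0,3.27,-0.17]
    - [0,3.52,-0.12]
    - [0,3.65,-0.12]
    - [0,3.65,-0.12]
  turn:
    - [0.087,0,0]
    - [0.175,0,0]
    - [0.262,0,0]
    - [0.349,0,0]
    - [0.419,0,0]
    - [0.454,0,0]
    - [0.454,0,0]
    - [0.454,0,0]
    - [0.454,0,0]
  grip: [255,255,255,255,255,255,255,255,255]

```text
time_s: 8.98
ee_pos: [420.9, 371.5, 54.7]
ee_rot: [-54.2, 89.7, -159.5]
force: [-5.5, -0.1, 2.3]
gripper_width: 0.5
```

```bash
python3 - <<'E'
from h import *
st=env.state();print(st["ee_pos"],phi_of(st)[0],w2d(*st["ee_pos"][:2]),st["force"])
p0,f0=after([387.40494009,364.36009841,54.976],10.603,[0,3.65,-.12],.454);print(p0,f0,w2d(*p0[:2]))
E
```

```text
[420.91687597 371.48474619  54.6557879 ] -15.334078606408843 [-63.7224171   26.92977105] [-5.48618845 -0.0572431   2.32450633]
[423.06092535 372.25571208  54.976     ] -15.409283898939377 [-61.86008366  28.24242115]
```

Emit:
arm_command:
  slide:
    - [0,0.1,0]
    - [0,0.2,0]
    - [0,0.3,0]
    - [0,0.4,0]
    - [0,0.4,0]
  turn:
    - [0,0,0]
    - [0,0,0]
    - [0,0,0]
    - [0,0,0]
    - [0,0,0]
  grip: [255,255,255,255,255]

```text
time_s: 9.4
ee_pos: [421.3, 371.3, 54.6]
ee_rot: [-71.3, 89.4, -176.7]
force: [-15.3, 5.2, 5.0]
gripper_width: 0.6
```

```bash
python3 - <<'E'
from h import *
p0,f0=after([387.40494009,364.36009841,54.976],10.603,[0,3.65,-.12],.454)
p0,f0=after(p0,f0,[0,.4,0],0);print(p0,f0)
print(rel(p0,f0,[598.5,-237,300],7))
print(rel(p0,f0,[530,-100,300],7))
E
```

```text
[426.9171348  371.19286276  54.976     ] -15.409283898939377
([-24.5, 32.7, 54.07], [-0.391, 0, 0])
([-24.5, 22.46, 42.69], [-0.391, 0, 0])
```

Emit:
arm_command:
  slide:
    - [0,-1.5,0]
    - [-4,-1.5,0]
    - [-8,-1.5,0]
    - [-12,-1.5,0]
    - [-16,-1.5,0]
    - [-20,-1.5,0]
    - [-24.5,-1.5,0]
    - [-24.5,22.46,42.69]
    - [-24.5,22.46,42.69]
    - [-24.5,22.46,42.69]
    - [-24.5,22.46,42.69]
    - [-24.5,22.46,42.69]
    - [-24.5,22.46,42.69]
    - [-24.5,22.46,42.69]
    - [-24.5,22.46,42.69]
    - [-24.5,22.46,42.69]
    - [-24.5,22.46,42.69]
    - [-24.5,22.46,42.69]
    - [-24.5,22.46,42.69]
    - [-24.5,22.46,42.69]
  turn:
    - [0,0,0]
    - [0,0,0]
    - [0,0,0]
    - [0,0,0]
    - [0,0,0]
    - [0,0,0]
    - [0,0,0]
    - [-0.391,0,0]
    - [-0.391,0,0]
    - [-0.391,0,0]
    - [-0.391,0,0]
    - [-0.391,0,0]
    - [-0.391,0,0]
    - [-0.391,0,0]
    - [-0.391,0,0]
    - [-0.391,0,0]
    - [-0.391,0,0]
    - [-0.391,0,0]
    - [-0.391,0,0]
    - [-0.391,0,0]
  grip: [255,255,255,255,255,0,0,0,0,0,0,0,0,0,0,0,0,0,0,0]

```text
time_s: 11.07
ee_pos: [531.1, -106.6, 299.4]
ee_rot: [8.3, 89.7, -75.0]
force: [1.0, 0.5, -0.2]
gripper_width: 91.2
```

```bash
cat > look.py <<'E'
from h import *
import sys
k=sys.argv[1]
st=env.state();print(st["ee_pos"],phi_of(st)[0],st["force"],st["gripper_width"],st["time_s"],st["qpos"].round(1))
for n in ("scene","top"):
    p,d=env.grab_frame(n); np.savez(n+k+".npz",p=p,d=d)
    cv2.imwrite(f"pics/{n}{k}.png",p[:,:,::-1])
E
python3 look.py 5; python3 - <<'E'
from h import *
z=np.load("top5.npz")["p"];w=np.load("scene5.npz")["p"]
a=cv2.resize(z[195:275,200:300,::-1],(500,400),interpolation=cv2.INTER_CUBIC)
b=cv2.resize(w[100:260,330:500,::-1],(425,400),interpolation=cv2.INTER_CUBIC)
cv2.imwrite("pics/m5.png",cv2.resize(np.hstack([a,b]),(800,346)))
E
```

```text
[ 531.08467525 -106.57027779  299.37453347] 6.725303630950513 [ 1.0347083   0.51249035 -0.22763092] 91.15096791070354 11.0667 [-12.4  13.   86.   -0.3  80.9 -19.1]
```

View pics/m5.png

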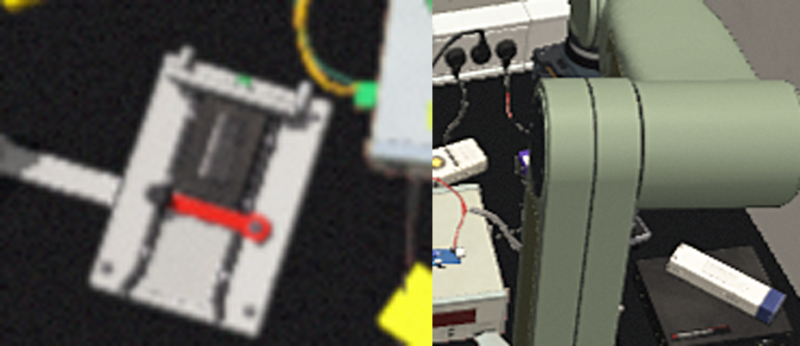

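View pics/scene5.png

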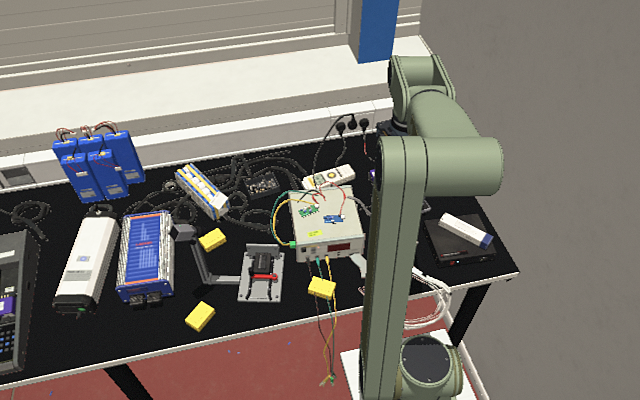

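The latch lies across the channel behind the module, with the knob at about (158,193) on the left panel, and the module is home. I'll cross-check the dock and handle poses with the scene camera's depth.

```bash
python3 - <<'E'
from h import *
z=np.load("scene0.npz");W=world("scene",z["d"]);ok=z["d"]>0
q=ok&(abs(W[...,0]-598)<35)&(abs(W[...,1]+237)<30)&(W[...,2]>150)&(W[...,2]<265)
H=W[q];C=np.linalg.inv(env.calibration("scene")["camera_from_world"])[:3,3];print("cam",C,len(H))
for lo in range(150,265,15):
    k=(H[:,2]>=lo)&(H[:,2]<lo+15)
    if k.any():print(lo,k.sum(),np.median(H[k],0).round(1),H[k].min(0).round(0),H[k].max(0).round(0))
q=ok&(abs(W[...,0]-620)<60)&(abs(W[...,1]+237)<40)&(W[...,2]>122)&(W[...,2]<140)
F=W[q];print(cv2.minAreaRect(F[:,:2].astype(np.float32)),F[:,2].mean())
# dock with scene5
z=np.load("scene5.npz");W=world("scene",z["d"])
q=(z["d"]>0)&(abs(W[...,0]-DX[0])<140)&(abs(W[...,1]-DX[1])<130)&(W[...,2]>66)&(W[...,2]<90)
P=W[q];L=np.array([w2d(*a) for a in P[:,:2]]);k=(abs(L[:,0]-41)<15)&(abs(L[:,1])<60);print("stop",k.sum(),L[k].mean(0),L[k].min(0),L[k].max(0),P[k][:,2].max())
z=np.load("top5.npz");W=world("top",z["d"])
q=(z["d"]>0)&(abs(W[...,0]-DX[0])<140)&(abs(W[...,1]-DX[1])<130)&(W[...,2]>66)&(W[...,2]<90)
P=W[q];L=np.array([w2d(*a) for a in P[:,:2]]);k=(abs(L[:,0]-41)<15)&(abs(L[:,1])<60);print("stop",k.sum(),L[k].mean(0),L[k].min(0),L[k].max(0))
A=np.polyfit(L[k][:,1],L[k][:,0],1);print("slope deg",np.degrees(np.arctan(A[0])))
g=z["p"].astype(int);gm=(g[...,1]>140)&(g[...,0]<100)&(g[...,2]<120)&q.__class__(q.shape) if False else None
E
```

```text
cam [-389.06092381  359.7688063  1315.37889108] 154
150 20 [ 594.9 -234.   158.5] [ 586. -247.  151.] [ 603. -230.  165.]
165 19 [ 593.8 -236.2  173.9] [ 589. -247.  165.] [ 602. -230.  180.]
180 20 [ 592.3 -234.2  189.6] [ 588. -249.  180.] [ 604. -229.  194.]
195 21 [ 593.3 -234.8  199.5] [ 585. -249.  195.] [ 603. -229.  209.]
210 23 [ 593.  -235.   215.3] [ 588. -245.  210.] [ 603. -230.  224.]
225 20 [ 593.1 -235.3  231.5] [ 585. -247.  226.] [ 606. -229.  239.]
240 31 [ 594.8 -235.3  247.6] [ 587. -244.  240.] [ 605. -229.  254.]
((618.4107055664062, -234.84898376464844), (104.96507263183594, 38.778865814208984), 9.646172523498535) 130.2621543171948
stop 118 [38.71329297 -1.96621516] [ 32.86533214 -50.60697598] [46.50939942 47.92887143] 80.99223140639856
stop 96 [41.38723018 -1.22842263] [ 36.724631   -50.40683564] [45.99438018 49.77045082]
slope deg -0.6367417942110171
```

```bash
python3 - <<'E'
from h import *
st=env.state();print(st["ee_pos"],phi_of(st)[0])
p0=np.array([426.9171,371.1929,54.976]);p,f=after(p0,-15.409,[-24.5,22.46,42.69],-.391);print(p,f)
print(rel(p,f,[597.5,-237,300],7),rel(p,f,[597.5,-237,209],7))
E
```

```text
[ 529.84426048 -101.2616445   299.47075107] 6.892530508371496
[ 530.01300149 -100.03953213  299.976     ] 6.993649789615189
([-0.0, 5.03, 14.42], [-0.0, 0, 0]) ([9.1, 5.03, 14.42], [-0.0, 0, 0])
```

Emit:
arm_command:
  slide:
    - [0,5.03,14.42]
    - [0,5.03,14.42]
    - [0,5.03,14.42]
    - [0,5.03,14.42]
    - [0,5.03,14.42]
    - [0,5.03,14.42]
    - [0,5.03,14.42]
    - [2,5.03,14.42]
    - [4,5.03,14.42]
    - [6,5.03,14.42]
    - [8,5.03,14.42]
    - [9,5.03,14.42]
    - [9,5.03,14.42]
  turn:
    - [0,0,0]
    - [0,0,0]
    - [0,0,0]
    - [0,0,0]
    - [0,0,0]
    - [0,0,0]
    - [0,0,0]
    - [0,0,0]
    - [0,0,0]
    - [0,0,0]
    - [0,0,0]
    - [0,0,0]
    - [0,0,0]
  grip: [0,0,0,0,0,0,0,0,0,0,0,0,0]

```text
time_s: 12.25
ee_pos: [596.0, -234.7, 208.0]
ee_rot: [-123.2, 89.7, 153.9]
force: [-1.3, 0.0, 0.4]
gripper_width: 91.1
```

```bash
python3 look.py 6; python3 - <<'E'
from h import *
z=np.load("top6.npz")["p"];w=np.load("scene6.npz")["p"]
a=cv2.resize(z[130:230,380:480,::-1],(400,400),interpolation=cv2.INTER_CUBIC)
b=cv2.resize(w[130:230,360:460,::-1],(400,400),interpolation=cv2.INTER_CUBIC)
cv2.imwrite("pics/m6.png",np.hstack([a,b]))
E
```

```text
[ 595.97294673 -234.74822751  207.99607964] 7.115288840884345 [-1.26099229  0.00848063  0.35580728] 91.112449222159 12.25 [-22.5  24.9  81.5   0.   73.9 -29.7]
```

View pics/m6.png

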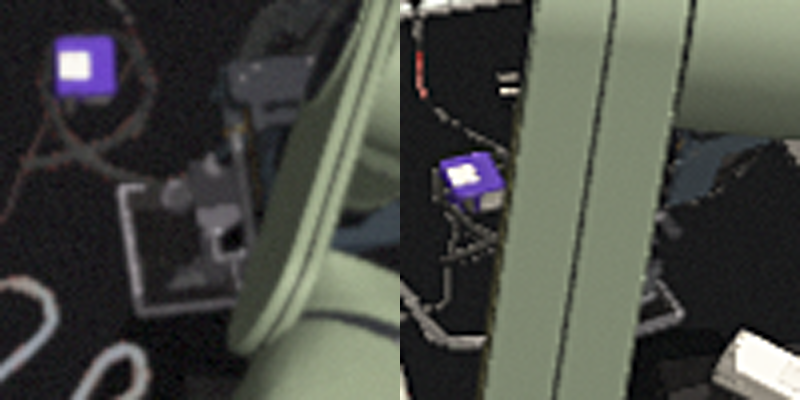

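Emit:
arm_command:
  slide:
    - [0,0,0]
    - [0,0,0]
    - [0,0,0]
    - [0,0,0]
    - [0,0,0]
    - [0,0,0]
    - [0,0,0]
    - [0,0,0]
    - [0,0,0]
    - [0,0,0]
  turn:
    - [0,0,0]
    - [0,0,0]
    - [0,0,0]
    - [0,0,0]
    - [0,0,0]
    - [0,0,0]
    - [0,0,0]
    - [0,0,0]
    - [0,0,0]
    - [0,0,0]
  grip: [255,255,255,255,255,255,255,255,255,255]
  newtons: 25

```text
time_s: 13.18
ee_pos: [597.4, -237.1, 209.9]
ee_rot: [-163.6, 90.0, 113.3]
force: [-0.2, -0.6, 0.2]
gripper_width: 27.2
```

Emit:
arm_command:
  slide:
    - [0,0,0]
    - [0,0,0]
    - [0,0,0]
    - [0,0,0]
    - [0,0,0]
  turn:
    - [0,0,0]
    - [0,0,0]
    - [0,0,0]
    - [0,0,0]
    - [0,0,0]
  grip: [255,255,255,255,255]

```text
time_s: 13.6
ee_pos: [597.5, -237.1, 209.9]
ee_rot: [115.8, 90.0, 32.8]
force: [0.3, -0.0, -0.1]
gripper_width: 14.8
```

Emit:
arm_command:
  slide:
    - [-0.5,0,0]
    - [-1,0,0]
    - [-1.4,0,0]
    - [-1.6,0,0]
    - [-1.6,0,0]
    - [-1.6,-0.5,0]
    - [-1.6,-1,0]
    - [-1.6,-1,0]
  turn:
    - [0,0,0]
    - [0,0,0]
    - [0,0,0]
    - [0,0,0]
    - [0,0,0]
    - [0,0,0]
    - [0,0,0]
    - [0,0,0]
  grip: [255,255,255,255,255,255,255,255]

```text
time_s: 14.27
ee_pos: [586.2, -238.3, 225.8]
ee_rot: [-108.7, 89.9, 168.2]
force: [0.3, 0.0, -0.5]
gripper_width: 14.5
```

No side force and still gripped (14.5 mm). I draw it out the rest of the way and then raise it.

Emit:
arm_command:
  slide:
    - [0,-1,0]
    - [0,-2,0]
    - [0,-3,0]
    - [0,-4.2,0]
    - [0,-5.4,0]
    - [0,-6.2,0]
    - [0,-6.8,0]
    - [0,-7,0]
    - [0,-7,0]
    - [-2,-7,0]
    - [-5,-7,0]
    - [-8,-7,0]
    - [-11,-7,0]
    - [-14,-7,0]
    - [-14,-7,0]
  turn:
    - [0,0,0]
    - [0,0,0]
    - [0,0,0]
    - [0,0,0]
    - [0,0,0]
    - [0,0,0]
    - [0,0,0]
    - [0,0,0]
    - [0,0,0]
    - [0,0,0]
    - [0,0,0]
    - [0,0,0]
    - [0,0,0]
    - [0,0,0]
    - [0,0,0]
  grip: [255,255,255,255,255,255,255,255,255,255,255,255,255,255,255]

```text
time_s: 15.52
ee_pos: [519.1, -247.7, 372.4]
ee_rot: [50.5, 89.4, -32.5]
force: [0.3, 0.4, 0.2]
gripper_width: 14.7
```

```bash
python3 look.py 7; python3 - <<'E'
from h import *
z=np.load("top7.npz")["p"];w=np.load("scene7.npz")["p"]
a=cv2.resize(z[110:230,370:490,::-1],(400,400),interpolation=cv2.INTER_CUBIC)
b=cv2.resize(w[130:290,340:500,::-1],(400,400),interpolation=cv2.INTER_CUBIC)
cv2.imwrite("pics/m7.png",np.hstack([a,b]))
p,f=after([530.013,-100.04,299.976],6.994,[9-1.6-14,5.03-1-7,14.42],0);print(p,f)
# plan
gl=np.array([114,8.]);
mx=np.radians(161.6);ax=gl-10*np.array([np.cos(mx),np.sin(mx)])
w=d2w(*ax);print("axis",ax,w,"glass",d2w(*gl))
# mirror x in world yaw 146.2 ; currently mirror x = 187 = phi+180
phi=161.6-15.4-180;print(phi)
print(rel(p,f,[500,-60,370],phi),rel(p,f,[*w,370],phi),rel(p,f,[*w,63+175-11],phi))
E
```

```text
[ 519.06008736 -247.7040981   372.44739077] 7.001549982559313 [0.26016351 0.38014796 0.24528373] 14.682687237387707 15.5167 [-26.6  15.1  73.   -0.1  91.3 -33.6]
[ 518.09257161 -246.78342707  365.976     ] 6.994
axis [123.48876012   4.84350963] [595.54116972 300.47640969] glass [587.23132502 306.03936584]
-33.80000000000001
([-0.4, 0.48, -18.76], [0.712, 0, 0]) ([-0.4, 14.35, -53.38], [0.712, 0, 0]) ([13.9, 14.35, -53.38], [0.712, 0, 0])
```

View pics/m7.png

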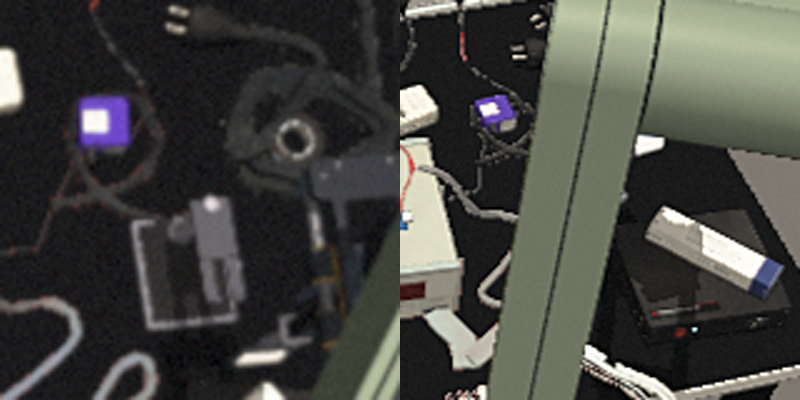

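Emit:
arm_command:
  slide:
    - [-0.4,0.1,-0.5]
    - [-0.4,0.4,-1.5]
    - [-0.4,0.8,-3]
    - [-0.4,1.3,-5]
    - [-0.4,2,-7.5]
    - [-0.4,2.7,-10.2]
    - [-0.4,3.5,-13]
    - [-0.4,4.3,-16]
    - [-0.4,5.1,-19]
    - [-0.4,5.9,-22]
    - [-0.4,6.7,-25]
    - [-0.4,7.5,-28]
    - [-0.4,8.3,-31]
    - [-0.4,9.1,-34]
    - [-0.4,9.9,-37]
    - [-0.4,10.8,-40]
    - [-0.4,11.5,-42.8]
    - [-0.4,12.2,-45.4]
    - [-0.4,12.8,-47.6]
    - [-0.4,13.3,-49.4]
  turn:
    - [0,0,0]
    - [0.02,0,0]
    - [0.04,0,0]
    - [0.07,0,0]
    - [0.1,0,0]
    - [0.14,0,0]
    - [0.18,0,0]
    - [0.22,0,0]
    - [0.26,0,0]
    - [0.3,0,0]
    - [0.34,0,0]
    - [0.38,0,0]
    - [0.42,0,0]
    - [0.46,0,0]
    - [0.5,0,0]
    - [0.54,0,0]
    - [0.58,0,0]
    - [0.62,0,0]
    - [0.66,0,0]
    - [0.7,0,0]
  grip: [255,255,255,255,255,255,255,255,255,255,255,255,255,255,255,255,255,255,255,255]

```text
time_s: 17.28
ee_pos: [589.0, 261.7, 367.6]
ee_rot: [-36.7, 89.7, -159.9]
force: [-0.3, -0.0, -0.9]
gripper_width: 14.9
```

```bash
python3 look.py 8; python3 - <<'E'
from h import *
p,f=after([518.0926,-246.7834,365.976],6.994,[-.4,13.3,-49.4],.7);print(p,f)
w=d2w(123.49,4.84)
print(rel(p,f,[*w,370],-33.8),rel(p,f,[*w,228],-33.8))
E
```

```text
[588.95956072 261.68497225 367.58514726] -33.14282827902715 [-0.31592721 -0.0303845  -0.91345097] 14.863228335256691 17.2833 [22.9 22.7 62.6  0.  95.  56.1]
[589.95082546 259.73549939 369.976     ] -33.11304565915762
([-0.0, -1.76, -3.72], [0.012, 0, 0]) ([14.2, -1.76, -3.72], [0.012, 0, 0])
```

View pics/top8.png

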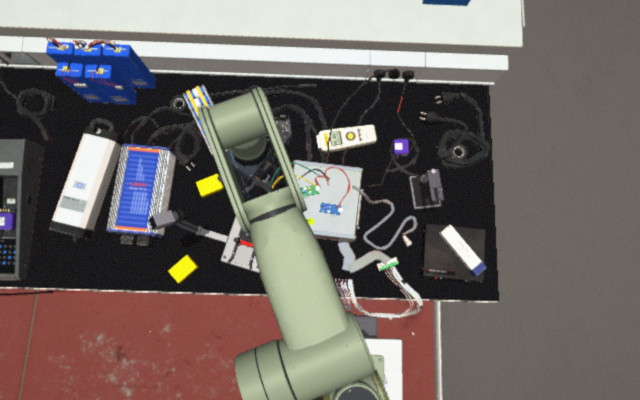

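View pics/scene8.png

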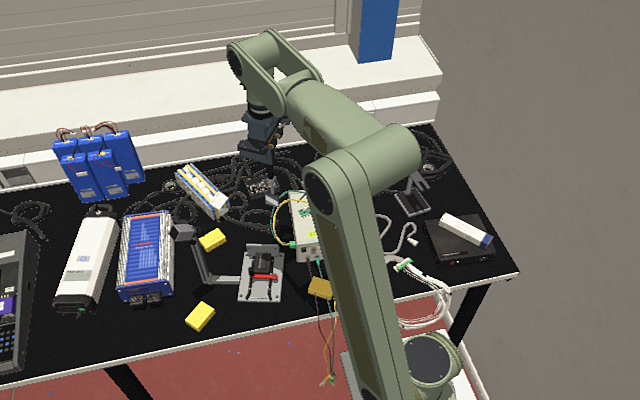

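Emit:
arm_command:
  slide:
    - [0,-0.6,-1.2]
    - [0,-1.2,-2.4]
    - [0,-1.6,-3.4]
    - [0,-1.76,-3.72]
    - [0,-1.76,-3.72]
    - [1.5,-1.76,-3.72]
    - [3,-1.76,-3.72]
    - [4.5,-1.76,-3.72]
    - [6,-1.76,-3.72]
    - [7.5,-1.76,-3.72]
    - [9,-1.76,-3.72]
    - [10.5,-1.76,-3.72]
    - [11.5,-1.76,-3.72]
    - [12.5,-1.76,-3.72]
    - [13.3,-1.76,-3.72]
    - [13.9,-1.76,-3.72]
    - [14.2,-1.76,-3.72]
    - [14.2,-1.76,-3.72]
    - [14.2,-1.76,-3.72]
  turn:
    - [0.012,0,0]
    - [0.012,0,0]
    - [0.012,0,0]
    - [0.012,0,0]
    - [0.012,0,0]
    - [0.012,0,0]
    - [0.012,0,0]
    - [0.012,0,0]
    - [0.012,0,0]
    - [0.012,0,0]
    - [0.012,0,0]
    - [0.012,0,0]
    - [0.012,0,0]
    - [0.012,0,0]
    - [0.012,0,0]
    - [0.012,0,0]
    - [0.012,0,0]
    - [0.012,0,0]
    - [0.012,0,0]
  grip: [255,255,255,255,255,255,255,255,255,255,255,255,255,255,255,255,255,255,255]

```text
time_s: 18.97
ee_pos: [595.7, 300.6, 228.4]
ee_rot: [151.9, 90.0, 28.1]
force: [-0.9, 0.3, -1.4]
gripper_width: 14.5
```

```bash
python3 look.py 9; python3 - <<'E'
from h import *
w=np.load("scene9.npz")["p"];z=np.load("top9.npz")["p"]
b=cv2.resize(w[130:310,200:360,::-1],(533,600),interpolation=cv2.INTER_CUBIC)
cv2.imwrite("pics/m9.png",b)
cv2.imwrite("pics/m9t.png",cv2.resize(z[130:290,190:350,::-1],(600,600),interpolation=cv2.INTER_CUBIC))
for x in env.search_frame("scene","glass")[:2]+env.search_frame("scene","mirror")[:2]+env.search_frame("scene","mirror_handle")[:2]:print(x["point"],x["p"],w2d(*x["point"][:2]))
E
```

```text
[595.74346013 300.58691132 228.36105746] -33.80272301987955 [-0.91532438  0.28779916 -1.36647032] 14.462122329900021 18.9667 [25.8 26.6 75.7  0.  77.6 59.6]
[589.2, 300.6, 82.9] 0.86 [117.34244737   3.27872607]
[592.4, 300.8, 85.0] 0.5 [120.37444144   4.32132473]
[590.9, 301.0, 83.2] 0.64 [118.87518711   4.11580964]
```

View pics/m9.png

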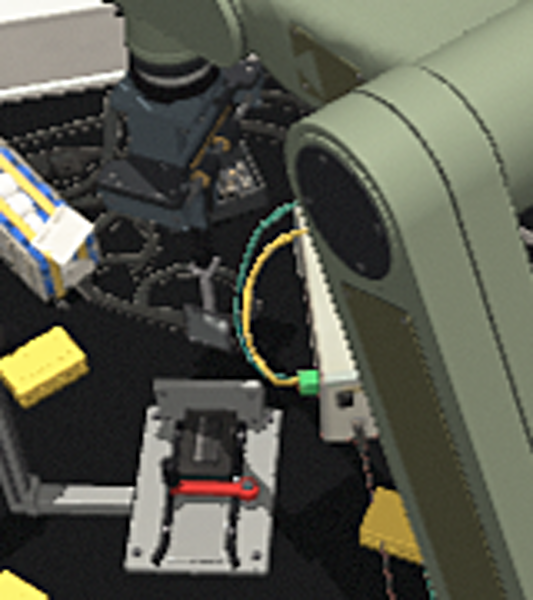

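View pics/m9t.png

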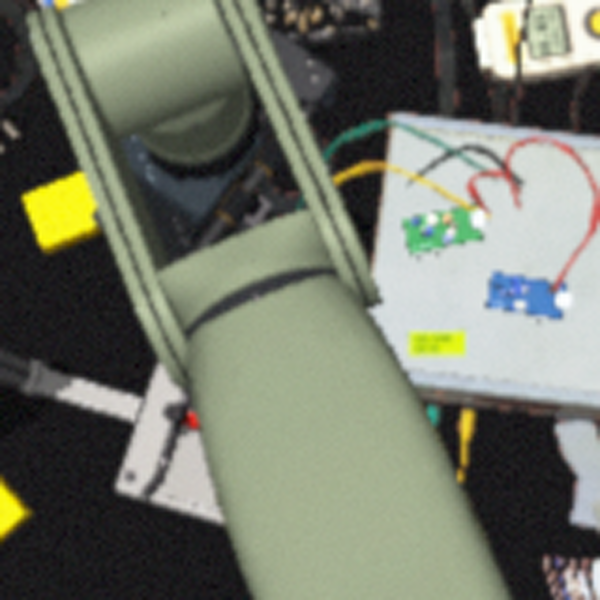

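The mirror hangs upright behind the back stop (glass at about (208,325) in the crop), clear of the wires. I'll fit the glass plane from depth.

```bash
cat > plane.py <<'E'
from h import *
import sys
z=np.load(sys.argv[1]);W=world("scene",z["d"]);ok=z["d"]>0
q=ok&(abs(W[...,0]-587)<35)&(abs(W[...,1]-306)<35)&(W[...,2]>34)&(W[...,2]<92)
P=W[q];print(len(P))
L=np.c_[np.array([w2d(*a) for a in P[:,:2]]),P[:,2]]
k=np.ones(len(L),bool)
for i in range(8):
    c=L[k].mean(0);n=np.linalg.svd(L[k]-c)[2][2];n*=-np.sign(n[0]);k=abs((L-c)@n)<4
print("in",k.sum(),"c",c.round(1),"n",n.round(3),"yaw",np.degrees(np.arctan2(n[1],n[0])),"elev",np.degrees(np.arcsin(n[2])))
print("ext",L[k].min(0).round(),L[k].max(0).round(), "mid",(L[k].min(0)+L[k].max(0))/2)
E
python3 plane.py scene9.npz
```

```text
166
in 129 c [113.2   5.4  66. ] n [-0.956  0.28   0.087] yaw 163.69631348533755 elev 5.017698629843253
ext [101. -30.  38.] [125.  29.  92.] mid [113.02840955  -0.60960003  64.63917661]
```

Emit:
arm_command:
  slide:
    - [0,0,0]
    - [0,0,0]
    - [0,0,0]
    - [0,0,0]
    - [0,0,0]
    - [0,0,0]
    - [0,0,0]
    - [0,0,0]
  turn:
    - [0,0,0]
    - [0,0,0]
    - [0,0,0]
    - [0,0,0]
    - [0,0,0]
    - [0,0,0]
    - [0,0,0]
    - [0,0,0]
  grip: [255,255,255,255,255,255,255,255]

```text
time_s: 19.88
ee_pos: [595.5, 300.5, 227.9]
ee_rot: [-152.2, 90.0, 84.0]
force: [-0.3, 0.7, -0.4]
gripper_width: 14.6
```

```bash
python3 look.py 10; python3 plane.py scene10.npz; python3 - <<'E'
from h import *
a=np.load("scene5.npz")["p"].astype(int);b=np.load("scene10.npz")["p"].astype(int)
d=abs(a-b).sum(2)[240:305,235:285];print("dock change px",(d>90).sum())
st=env.state();print(st["qvel"].round(2),st["gripper_width"])
print(env.job_done())
E
```

```text
[595.51003104 300.49545776 227.94790479] -33.80311804731114 [-0.34035372  0.71995773 -0.39110255] 14.646088334230082 19.8833 [25.8 26.6 75.8  0.  77.6 59.6]
165
in 132 c [113.1   5.4  66.5] n [-0.943  0.316  0.103] yaw 161.4672379701396 elev 5.905671618477529
ext [104. -16.  39.] [126.  28.  91.] mid [114.68709582   5.94100813  65.23323538]
dock change px 188
[-0.01 -0.02 -0.12  0.02 -0.05  0.03] 14.93586015860808
the job is handed in; nothing more can be done
None
```

I pushed the module home, swung the latch shut, and took the mirror off its stand. The mirror is now held behind the back stop in the gripper. I handed the job in at about 20 s of the 64 s allowed; no verdict is reported.

**Module and latch:** Each was pushed until it stopped moving, with the force rising to about 14–16 N. Later pictures show the module against the back stop with the green pin out, and the latch across the channel behind it.

**Mirror position:** The depth fit puts the glass at about dock (113, 5, 66) mm. That is roughly 5 mm from the viewing line and 69 mm from the pin.

**Mirror angle:** The glass faces dock yaw 161.5° and tilts up 5.9°. The aim I had planned for was about 161.6° and 4.7°. Two fits of the angle differed by about 2°, which is about 3 mm at the aim point and well inside the 13 mm allowed.

**Hold:** The grip reads 14.6–14.9 mm on the 15 mm handle, the tool force is under 1 N, and the arm is still.

**Not fully confirmed:**
- My last picture comparison of the dock area flagged 188 changed pixels. I took this for the arm's shadow but did not check it further before handing in.
- The bystanders stayed in place by eye in the pictures I viewed; I did not measure them.

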